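Secure a kayak-cart wheel with its snap clip

TASK

The kayak cart's wheel has stuck a little way up its upright stub axle: press the wheel down fully home, so that the groove in the axle shows above the hub. Then take the black C-shaped clip lying on the cabinet top and push it sideways, flat, onto the groove until it snaps fully home round the axle, and let go. Leave the other things on the cabinet top where they are.

Things in the scene. Friction and masses are not known exactly. Their poses are not given: they have to be found in the camera images.
- clip: The loose clip: black nylon, flat on the cabinet top, 86 mm long: a C-shaped ring (bore 21 mm, outside 42 mm, 8 mm thick) with a thumb tab at its back and an open, flared mouth in front. Origin: centre of the bore, on the flat underside; x points out of the mouth, z up. Mouth tips at x = +19 mm, tab end at x = -67 mm. About 45 g.
- clip_tab (a point): Middle of the clip's thumb tab, on its underside, 51 mm behind the bore centre; axes as the clip's. The tab is a block 32 mm long (x), 26 mm wide (y) and 18 mm high: the place to grip, across its width. A neck 18 mm wide and 8 mm high joins it to the ring.
- clip_mouth (a point): Narrowest place of the clip's mouth, 8 mm ahead of the bore centre, on the underside. It is 16 mm wide between two sprung jaws that spread and snap shut round the 20 mm groove at a push of about 10 to 16 N along the clip's x. The flared lead-in takes up a few mm of sideways error.
- groove (a point): Point on the axis of the fixed upright steel stub axle, level with the lower edge of its groove, 110 mm above the cabinet top (hub face level once the wheel is home). Groove 20 mm in diameter, 11.5 mm high; axle head above it 26 mm in diameter, 14.5 mm high. Clip home: bore centre on this axis, flat in the groove, underside 0 to 3.5 mm above this point. It may come from any side.
- hub_face (a point): Centre of the top face of the wheel's grey hub, on the axle's axis; moves with the wheel. The hub is 64 mm in diameter, its face flat: the clip can slide on it. The wheel lies level, 170 mm in diameter: black tyre 63 to 85 mm from the axis, top 8 mm below the hub face; between them a grey web 24 mm below it, with ribs 11 mm below it.
- wheel (a joint): Height of the wheel above its home position on the axle (m): 0 = fully home; 0.009 to 0.014 at the start, when the hub covers the groove. It is stiff, stays where it is left and takes a downward push of about 6 to 10 N anywhere on the wheel. (A second wheel, with its clip already fitted, lies farther back on the right: not part of the job.)
- cart: The cart's side frame, fixed, lying on the cabinet top; origin under the axle, x along the frame from the axle to its foam-covered bar, which lies 285 mm off, is 270 mm long and 62 mm high. Two tubes run from the axle below the wheel to the bar; nothing of the frame beyond the wheel is higher than 68 mm.
- bowl: Bystander: blue ceramic bowl of brass swivels, 120 mm across, 55 mm high; origin under its centre.
- jar: Bystander: glass jar of spinners with a steel lid, 72 mm across, 115 mm high; origin under its centre.
- reel: Bystander: black fly reel lying on its side, 88 mm across, 50 mm high with its handle; origin under its centre.
- pliers: Bystander: stainless pliers lying flat, 182 mm long, along x; origin near the middle.
- shackle: Bystander: stainless bow shackle lying flat, about 80 mm long along x, 62 mm wide and 14 mm high; origin near the middle.
- tin: Bystander: round grease tin, 88 mm across, 62 mm high; origin under its centre.

How it is judged:
On the way, in this order (a step that is already met when the one before it is completed fails the run):
1. the wheel is pressed fully home (within 2 mm) (value of joint wheel below 0.002 m), for 0.2 s.
2. the clip has snapped onto the axle groove (bore centre within 3 mm of the axis, in the groove) (horizontal distance between clip and groove below 0.003 m and z of clip in the frame of groove between -0.002 and 0.005 m), for 0.2 s.
At the end, for the whole second after the job is handed in: The wheel is home on its axle (within 2 mm), and the clip sits in the axle groove above the hub: bore centre within 3 mm of the axle's axis, underside from 2 mm below to 5 mm above the groove's lower edge, flat within 0.15 rad, at rest and released (all of step 2 and value of joint wheel below 0.002 m and angle between clip's own z axis and vertical below 0.15 rad and linear speed of clip below 0.02 m/s); the robot touches nothing.
It fails at once if a bystander (bowl, jar, reel, pliers, shackle or tin) is moved more than 30 mm (distance of any of bowl, jar, reel, pliers, shackle, tin from where it was at the start of the episode above 0.03 m).
It also fails if it takes over 45 s, if anything falls off the work surface, if the arm or the gripper's body presses on something with over 40 N, if the wrist force passes 120 N, or if a joint passes its speed limit or range.

ROBOT

A 6-joint arm with a two-finger parallel gripper is mounted at the origin on the work surface. World frame = base frame: x ahead of the robot, y to its left, z up, the work surface at z = 0. Lengths are in m, angles in rad, forces in N, time in s.
With the tool pointing down it reaches from about 0.3 to 0.875 m from the base axis. Payload 6.4 kg.
Tool frame: the origin (TCP) lies at the very end of the fingers, on their centre line; the grasp point (between the pads) lies 19 mm behind it; z points along the fingers, y is the line along which they close (so a half turn about z gives the same grasp; the last joint's range is limited). The gripper opens to 85 mm and grips with 20 to 120 N. Pads are 22 mm wide; open, the fingers measure 114 mm over their backs; the gripper's body (76 mm by 85 mm) begins 54 mm behind the grasp point. The pads swing forward as they close: fully open they stand 13 mm farther back than shut.
Start: joints at [-1.519, 0.181, 1.607, -0, 1.354, -0.206], TCP at [0.147, -0.556, 0.231] pointing down, gripper open.
Joint ranges: [-2.99, 2.99], [-0.89, 2.07], [0.3, 2.58], [-1.14, 4.28], [0, 2.63], [-3.12, 3.12]. Speed limits (rad/s): [2.57, 2.57, 3.01, 3.14, 3.14, 3.14].

INTERFACE

Orientations are given as a unit quaternion [w, x, y, z].
In Python, from bench import ctrl gives the robot as it stands.
- The arm moves only by the tool jog_arm, called after "Call:" in YAML: its name, and indented under it one key for each argument. Schema: {"type":"object","properties":{"segments":{"type":"array","items":{"type":"object","properties":{"x":{"type":"number"},"y":{"type":"number"},"z":{"type":"number"},"ax":{"type":"number"},"ay":{"type":"number"},"az":{"type":"number"},"jaw":{"type":"number"}},"additionalProperties":false,"required":["jaw"]},"minItems":1,"maxItems":10},"only":{"type":"string"},"quiet":{"type":"boolean"},"lines":{"type":"string"}},"required":["segments"],"additionalProperties":false}. segments is a list of rows, 1 to 10 of them, each an object with the fields x, y, z (the shift in a scale on which 1.0 is 0.6 m), ax, ay, az (a rotation vector in normalised numbers (1 is 120 degrees)), jaw (the opening from 0.0 (shut) to 1.0 (fully open)); a field left out counts as zero (the opening has to be given); each row is the pose to reach, as a shift and turn from the pose commanded when the call began, along the tool's axes at that moment; what a row does not reach only later rows make up. A row lasts 1/8 s, in which the tool goes at most 0.0625 m and 0.188 rad, less where a joint would pass 70% of its speed; a pose out of reach is approached as far as the arm can. The fingers move at their own pace and stop on an object; the grip force is fixed at half the most. Time passes only in rows, so rows that do not move let the fingers close. The tool returns the time, the measured TCP pose, the force, the opening and the grip force at its end. only (a regular expression) keeps the lines of the reply that match it, lines (a string "A,B") keeps lines A to B, and quiet returns only ok. No shift or turn number may pass 1 either way. Input that does not fit is refused with a message, and nothing moves.
- ctrl.get_obs(): the state, without advancing time (a new reading comes with each control period).
- ctrl.camera(name): name is "side" or "top" or "wrist"; returns the picture (400x640x3 uint8, blue, green, red); there is no depth.
- ctrl.camera_params(name): a dict with "fovy" (degrees; the focal length in pixels is half the picture's height over the tangent of half this angle, whatever the lens; pixels are square), "cx", "cy" (the principal point, pixels), "dist" ([k1, k2, p1, p2, k3] as OpenCV has them; the pictures are not rectified), "view" (4x4, takes a point from world to camera coordinates). Camera axes: x right, y up, looking along -z (the intrinsics and any distortion apply to the point x, -y, -z); pixel columns grow to the right and rows downward; lengths in m; the calibration is good to about 2 mm. A picture is of the moment at which its call begins: read the wrist's pose just before it. camera_params takes no time and is no camera call; for the wrist camera it gives the pose at the moment of the call.
- ctrl.hand_in(): hands the job in; it is judged then, once.
The state is a dict: "time_s": time; "q": joint angles; "dq": joint speeds; "joint_efforts": joint torques, N m; "eef_pos": TCP position; "eef_rot": TCP orientation; "wrist_force": force on the tool from outside, world axes, zero at the start; "torque": the same for the moment, N m; "opening": opening from 0.0 (shut) to 1.0 (fully open); "grasp_force": force on a finger pad.
Only numpy, scipy, OpenCV 4.12 (cv2) and the standard library are available. Lean on these libraries where they do the work, as an engineer would, in place of code of your own. Each camera call takes 0.05 s, during which the arm holds its last target. There are 200 camera calls.

## Working session

There is one attempt and no reset: what is moved stays moved. The work goes in short steps, Python scripts to look and compute and a tool call to move; the robot and the scene stay as the last step left them, time stands still between calls to the robot, and variables do not carry over. Pictures are saved under pics/ and viewed, at most 13 in all, crops included, and the job is handed in when it is done.

```bash
ls; mkdir -p pics; cat > h.py <<'E'
import numpy as np, cv2
from bench import ctrl
def cam(n):
    p=ctrl.camera_params(n); f=200/np.tan(np.radians(p["fovy"])/2)
    K=np.array([[f,0,p["cx"]],[0,f,p["cy"]],[0,0,1]]); return K,np.array(p["dist"],float),np.array(p["view"])
def ray(c,uv):
    K,d,V=c; n=cv2.undistortPoints(np.array(uv,float).reshape(-1,1,2),K,d).reshape(-1,2)
    D=np.c_[n[:,0],-n[:,1],-np.ones(len(n))]@V[:3,:3]; return -V[:3,:3].T@V[:3,3],D
def plane(c,uv,z):
    o,D=ray(c,uv); return o+D*((z-o[2])/D[:,2])[:,None]
def proj(c,P):
    K,d,V=c; q=np.array(P,float).reshape(-1,3)@V[:3,:3].T+V[:3,3]
    return cv2.projectPoints(q*[1,-1,-1],np.zeros(3),np.zeros(3),K,d)[0].reshape(-1,2)
def tri(c1,u1,c2,u2):
    A=[];b=[];
    for c,u in((c1,u1),(c2,u2)):
        o,D=ray(c,[u]);D=D[0]/np.linalg.norm(D[0]);M=np.eye(3)-np.outer(D,D);A.append(M);b.append(M@o)
    s=np.linalg.lstsq(np.vstack(A),np.hstack(b),rcond=None); return s[0],s[1]
E
python3 - <<'E'
from h import *
for n in("top","side","wrist"):
    cv2.imwrite(f"pics/{n}0.png",ctrl.camera(n)); c=cam(n); print(n,c[0][0,0],c[1],-c[2][:3,:3].T@c[2][:3,3])
o=ctrl.get_obs();print(o["eef_pos"],o["eef_rot"],o["time_s"])
E
```

```text
bench.py
pics
top 429.7370292386253 [0.03760269 0.         0.         0.         0.        ] [ 0.3820542  -0.02865067  1.26985643]
side 382.44061041889404 [-0.0750306  0.         0.         0.         0.       ] [0.11494589 0.76017783 0.57344272]
wrist 359.1194827559342 [-0.06535047  0.          0.          0.          0.        ] [ 0.22168603 -0.53592504  0.37231012]
[ 0.14658421 -0.55554999  0.23056556] [-7.07835040e-04  9.91704767e-01  1.28534630e-01  5.69847341e-05] 0.15
```

View pics/top0.png

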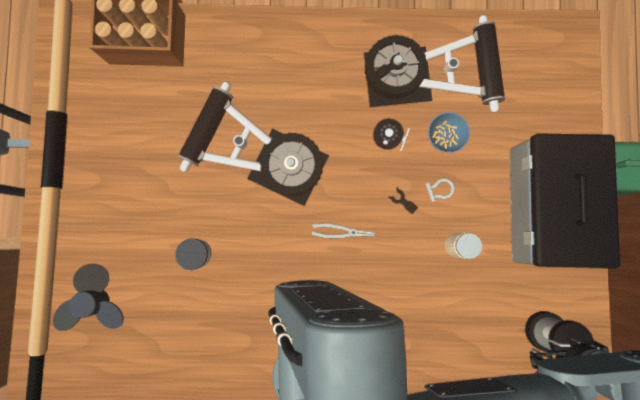

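View pics/side0.png

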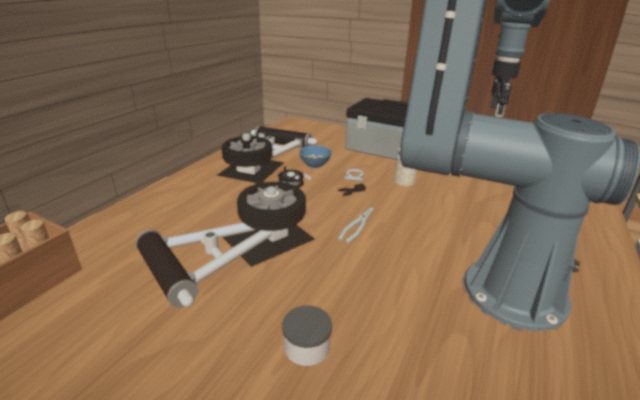

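Top view: wheel axle at about (291,162), clip at about (403,200) with its ring to the upper left and tab at (411,208). Shackle (440,188), reel (388,133), pliers (342,231). Side view: axle (271,190), clip (352,188).

```bash
python3 - <<'E'
from h import *
t=cv2.imread("pics/top0.png");s=cv2.imread("pics/side0.png")
a=cv2.resize(t[175:225,370:470],None,fx=7.8,fy=5.8 if 0 else 7.8,interpolation=cv2.INTER_CUBIC)[:, :400]
a=cv2.resize(t[180:222,380:430],(400,336),interpolation=cv2.INTER_CUBIC)
b=cv2.resize(t[140:182,265:315],(400,336),interpolation=cv2.INTER_CUBIC)
d=cv2.resize(s[175:205,330:375],(400,267),interpolation=cv2.INTER_CUBIC)
e=cv2.resize(s[175:220,234:309],(400,240),interpolation=cv2.INTER_CUBIC)
e=cv2.copyMakeBorder(e,0,27,0,0,cv2.BORDER_CONSTANT)
cv2.imwrite("pics/crop0.png",np.vstack([np.hstack([a,b]),np.hstack([d,e])])[:600])
ct,cs=cam("top"),cam("side")
print("axle",tri(ct,(291,162),cs,(271,188)))
print(plane(ct,[(291,162)],.13),plane(ct,[(399,194),(412,208)],.008))
for nm,u,z in(("shackle",(440,188),.01),("pliers",(342,231),.01),("reel",(388,133),.03),("bowl",(449,132),.05),("jar",(466,246),.115)): print(nm,plane(ct,[u],z))
E
```

```text
axle (array([0.58975523, 0.06503847, 0.13566741]), array([5.33629788e-06]))
[[0.58932006 0.06471183 0.13      ]] [[ 0.52217691 -0.24651391  0.008     ]
 [ 0.48146677 -0.28489134  0.008     ]]
shackle [[ 0.54205641 -0.36675796  0.01      ]]
pliers [[ 0.40985868 -0.07987861  0.01      ]]
reel [[ 0.6991813  -0.20952984  0.03      ]]
bowl [[ 0.70010869 -0.38227698  0.05      ]]
jar [[ 0.37418811 -0.40685553  0.115     ]]
```

View pics/crop0.png

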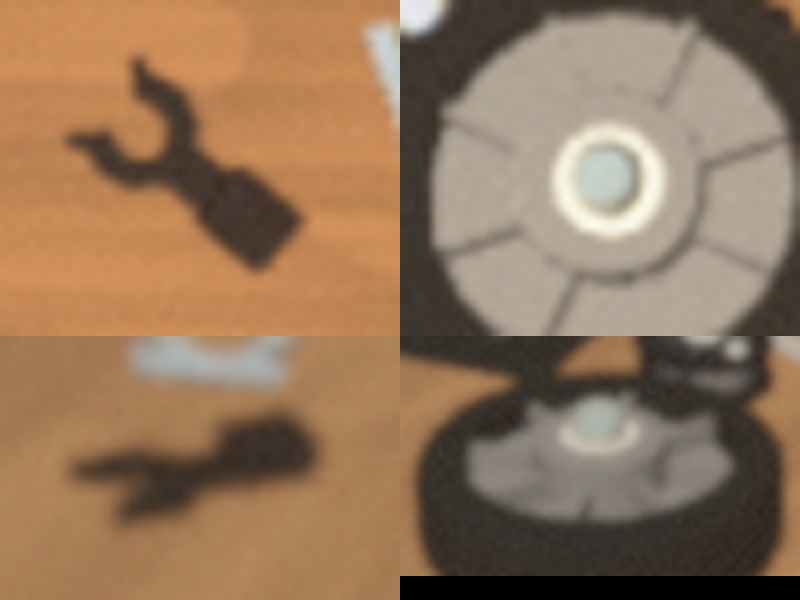

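The clip's tips are at about (397.5,188) and (389,197.5), the tab centre at (411,207), so clip x is about 43° in world. The axle head top triangulates to z≈0.136, as the text says. Next I press the tyre with the fingers shut, on its robot-facing side.

```bash
cat >> h.py <<'E'
from scipy.spatial.transform import Rotation as Rn
def go(x,y,z,yaw):
    o=ctrl.get_obs(); w=o["eef_rot"]; R=Rn.from_quat([w[1],w[2],w[3],w[0]])
    c,s=np.cos(yaw),np.sin(yaw); T=Rn.from_matrix([[c,s,0],[s,-c,0],[0,0,-1]])
    d=np.array([x,y,z])-o["eef_pos"]
    print("d",R.inv().apply(d).round(4),"rv",(R.inv()*T).as_rotvec().round(4),"dist",np.linalg.norm(d).round(3),"F",np.round(o["wrist_force"],1),"t",o["time_s"])
E
python3 - <<'E'
from h import *
go(.516,.065,.231,.2578)
t=cv2.imread("pics/top0.png");ct=cam("top")
m=(t.max(2)<75).astype(np.uint8);m[:185]=0;m[220:]=0;m[:,:380]=0;m[:,425:]=0
n,l,s,_=cv2.connectedComponentsWithStats(m);k=1+s[1:,4].argmax();ys,xs=np.where(l==k)
P=plane(ct,np.c_[xs,ys],.008)[:,:2];c=P.mean(0);e=np.linalg.svd(P-c,full_matrices=False)[2][0];e*=np.sign(e[0])
a=(P-c)@e;b=(P-c)@[-e[1],e[0]];print(s[k],c,np.degrees(np.arctan2(e[1],e[0])),a.min(),a.max())
tt=a<a.min()+.03;print("tab side off",b[tt].mean(),b[tt].min(),b[tt].max(),"tab c",c+e*(a.min()+.016))
E
```

```text
d [ 5.154e-01 -5.059e-01  4.000e-04] rv [-0.0014 -0.0003 -0.    ] dist 0.722 F [-0.1 -0.2 -0.9] t 0.15
[392 190  24  22 121] [ 0.49551349 -0.26796341] 49.14019462220066 -0.028544974728257854 0.04367670163486031
tab side off -0.00015961888879752287 -0.010809880808425164 0.00990194212626787 tab c [ 0.48730644 -0.27745134]
```

The rows are not in the units I measure in: shifts go in shares of 0.6 m and turns go in shares of 120 degrees. I convert before sending: 0.429 m / 0.6 = 0.715, -0.421 m / 0.6 = -0.7017.

Call:
jog_arm:
  segments:
    - {"x":0.0717, "y":-0.07, "jaw":0}
    - {"x":0.1433, "y":-0.14, "jaw":0}
    - {"x":0.215, "y":-0.21, "jaw":0}
    - {"x":0.2867, "y":-0.2817, "jaw":0}
    - {"x":0.3583, "y":-0.3517, "jaw":0}
    - {"x":0.43, "y":-0.4217, "jaw":0}
    - {"x":0.5, "y":-0.4917, "jaw":0}
    - {"x":0.5717, "y":-0.5617, "jaw":0}
    - {"x":0.6433, "y":-0.6317, "jaw":0}
    - {"x":0.715, "y":-0.7017, "jaw":0}

```text
time_s: 1.4
eef_pos: [0.4548, -0.0376, 0.2314]
eef_rot: [0.0, 0.992, 0.129, 0.0]
wrist_force: [0.4, -0.4, -0.4]
opening: -0.0
grasp_force: 0.0
```

```bash
python3 - <<'E'
from h import *
go(.516,.065,.135,.2578)
E
```

```text
d [ 0.0853 -0.0837  0.0964] rv [ 0.0005 -0.0005  0.0001] dist 0.154 F [ 0.4 -0.4 -0.4] t 1.4
```

In the tool's units: 0.125 m / 0.6 = 0.2083, 0.122 m / 0.6 = 0.2033.

Call:
jog_arm:
  segments:
    - {"x":0.05, "y":-0.05, "z":0.05, "jaw":0}
    - {"x":0.1, "y":-0.1, "z":0.1, "jaw":0}
    - {"x":0.1422, "y":-0.1395, "z":0.15, "jaw":0}
    - {"x":0.1422, "y":-0.1395, "z":0.175, "jaw":0}
    - {"x":0.1422, "y":-0.1395, "z":0.1883, "jaw":0}
    - {"x":0.1422, "y":-0.1395, "z":0.1967, "jaw":0}
    - {"x":0.1422, "y":-0.1395, "z":0.2033, "jaw":0}
    - {"x":0.1422, "y":-0.1395, "z":0.2083, "jaw":0}

```text
time_s: 2.4
eef_pos: [0.515, 0.0624, 0.1075]
eef_rot: [0.0, 0.992, 0.128, -0.0]
wrist_force: [-5.1, 1.1, 7.5]
opening: -0.001
grasp_force: 3.2
```

```bash
python3 - <<'E'
from h import *
cv2.imwrite("pics/side1.png",ctrl.camera("side"))
go(.516,.065,.102,.2578)
E
```

```text
d [ 0.0016 -0.0023  0.0052] rv [ 0.0001 -0.0002 -0.0013] dist 0.006 F [-3.4  0.9  2.9] t 2.45
```

In the tool's units: 0.006 m / 0.6 = 0.01, 0.005 m / 0.6 = 0.0083.

Call:
jog_arm:
  segments:
    - {"z":0.005, "jaw":0}
    - {"z":0.0083, "jaw":0}
    - {"z":0.01, "jaw":0}
    - {"z":0.01, "jaw":0}

```text
time_s: 2.95
eef_pos: [0.5153, 0.0623, 0.102]
eef_rot: [0.0, 0.992, 0.128, 0.0]
wrist_force: [-5.1, 0.2, 8.3]
opening: -0.0
grasp_force: 4.4
```

Call:
jog_arm:
  segments:
    - {"z":0.0025, "jaw":0}
    - {"z":0.0025, "jaw":0}

```text
time_s: 3.2
eef_pos: [0.5154, 0.0623, 0.1019]
eef_rot: [0.0, 0.992, 0.128, 0.0]
wrist_force: [-11.9, 0.6, 21.1]
opening: 0.002
grasp_force: 10.5
```

The wheel stopped dead at TCP z=0.102 and the force rose to 21 N, so it is home. I back off and go to look at the clip.

In the tool's units: -0.09 m / 0.6 = -0.15, -0.05 m / 0.6 = -0.0833.

Call:
jog_arm:
  segments:
    - {"z":-0.0833, "jaw":0}
    - {"z":-0.15, "jaw":0}

```text
time_s: 3.45
eef_pos: [0.5157, 0.0622, 0.1913]
eef_rot: [0.0, 0.992, 0.128, 0.001]
wrist_force: [-0.1, -0.2, 0.5]
opening: 0.003
grasp_force: 0.0
```

```bash
python3 - <<'E'
from h import *
c=cam("wrist");o=ctrl.get_obs();print(plane(c,[(320,200)],0)-o["eef_pos"],o["eef_pos"])
go(.455,-.31,.19,.78)
E
```

```text
[[-0.02630846 -0.00346036 -0.19129872]] [0.51574859 0.06220151 0.19129872]
d [-0.1532  0.3446  0.0013] rv [ 0.0015 -0.002  -0.5235] dist 0.377 F [-0.1 -0.2  0.5] t 3.45
```

In the tool's units: 0.319 m / 0.6 = 0.5317, -0.111 m / 0.6 = -0.185, -0.5235 rad / 2.0944 = -0.25.

Call:
jog_arm:
  segments:
    - {"x":-0.03, "y":0.0883, "az":-0.0477, "jaw":1}
    - {"x":-0.0617, "y":0.1767, "az":-0.0955, "jaw":1}
    - {"x":-0.0917, "y":0.2667, "az":-0.1432, "jaw":1}
    - {"x":-0.1233, "y":0.355, "az":-0.191, "jaw":1}
    - {"x":-0.1533, "y":0.4433, "az":-0.2387, "jaw":1}
    - {"x":-0.185, "y":0.5317, "az":-0.25, "jaw":1}
    - {"x":-0.185, "y":0.5317, "az":-0.25, "jaw":1}
    - {"x":-0.185, "y":0.5317, "az":-0.25, "jaw":1}

```text
time_s: 4.45
eef_pos: [0.4888, -0.2739, 0.1892]
eef_rot: [0.0, 0.925, 0.38, 0.0]
wrist_force: [-0.4, 0.8, -0.7]
opening: 0.998
grasp_force: 0.0
```

```bash
python3 - <<'E'
from h import *
import pickle
o=ctrl.get_obs();print(o["eef_pos"],o["eef_rot"],o["dq"].round(3) if hasattr(o["dq"],"round") else o["dq"])
pickle.dump((cam("wrist"),),open("w1.pkl","wb"));cv2.imwrite("pics/w1.png",ctrl.camera("wrist"))
E
```

```text
[ 0.48882911 -0.27394161  0.18918063] [8.90072228e-05 9.25037088e-01 3.79876711e-01 2.49739759e-04] [ 0.032 -0.007  0.012  0.001  0.001 -0.003]
```

View pics/w1.png

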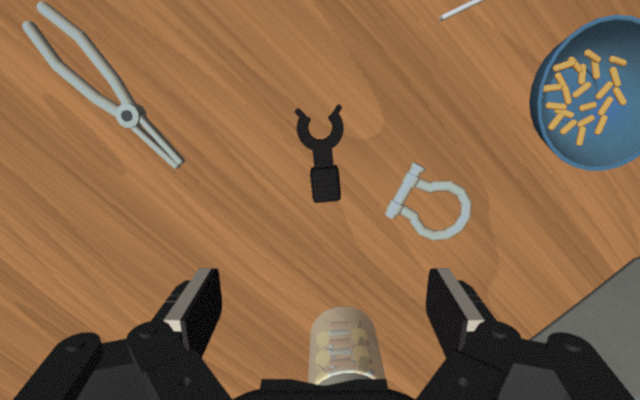

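The clip lies with its ring at about (320,128) and tab at about (325,184). The shackle is to the right, at (430,205), and the jar is below, well clear. Now I measure it.

```bash
python3 - <<'E'
from h import *
import pickle
(c,)=pickle.load(open("w1.pkl","rb"));im=cv2.imread("pics/w1.png")
m=(im.max(2)<70).astype(np.uint8);m[:90]=0;m[215:]=0;m[:,:280]=0;m[:,360:]=0
n,l,s,_=cv2.connectedComponentsWithStats(m);k=1+s[1:,4].argmax();print(s[k])
ys,xs=np.where(l==k)
t=ys>169; tabpx=np.array([xs[t].mean(),ys[t].mean()])
rect=cv2.minAreaRect(np.c_[xs[t],ys[t]].astype(np.float32));print("tab px",tabpx,rect)
# ring/jaws: inner bore: tips & ring rows at z=.008
R=plane(c,np.c_[xs,ys],.008)[:,:2]; r=ys<150
ring=R[r]; 
# circle fit to outer contour pts of the ring
cn=max(cv2.findContours((l==k).astype(np.uint8),cv2.RETR_EXTERNAL,cv2.CHAIN_APPROX_NONE)[0],key=len)[:,0]
Q=plane(c,cn,.008)[:,:2]
g=(cn[:,1]>118)&(cn[:,1]<148); Q=Q[g]
from scipy.optimize import least_squares
f=lambda p:np.minimum(abs(np.hypot(*(Q-p).T)-.021),abs(np.hypot(*(Q-p).T)-.0105))
b=least_squares(f,ring.mean(0),loss="soft_l1",f_scale=.001);print("bore",b.x,np.median(f(b.x)))
T=plane(c,[rect[0]],.015)[0];print("tab",T)
v=b.x-T[:2];print("len",np.hypot(*v),"ang",np.arctan2(v[1],v[0]))
e=v/np.hypot(*v);A=(R-b.x)@e;print("ext",A.min(),A.max())
tip=plane(c,[(297,109),(339,107)],.008);print("tips",tip[:,:2],"mid",tip.mean(0))
ct=cam("top")
t0=(cv2.imread("pics/top0.png").max(2)<75).astype(np.uint8)
print("tri tab",tri(c,rect[0],ct,(411.2,207.2)),"tri neck/ring",proj(ct,[[*b.x,.004]]))
print("opening tips tri",tri(c,(297,109),ct,(389,197.5)),tri(c,(339,107),ct,(397.5,188)))
E
```

```text
[ 295  105   48   97 2220]
tab px [325.06257242 185.07300116] ((325.0, 185.5), (31.0, 28.0), 90.0)
bore [ 0.51772587 -0.24017191] 0.0008096685276689948
tab [ 0.48436491 -0.27981914  0.015     ]
len 0.05181560419712918 ang 0.8712898757452405
ext -0.06884353132005902 0.0177180122434533
tips [[ 0.51507611 -0.21491604]
 [ 0.54211254 -0.23985959]] mid [ 0.52859433 -0.22738782  0.008     ]
tri tab (array([ 0.48355613, -0.28127437,  0.01093591]), array([8.70783016e-07])) tri neck/ring [[396.61519143 195.59833298]]
opening tips tri (array([ 0.51318205, -0.21641581,  0.00179899]), array([8.55766799e-06])) (array([ 0.54115334, -0.24119737,  0.00570712]), array([4.60925756e-06]))
```

```bash
python3 - <<'E'
from h import *
go(.4843,-.2799,.003,.871)
E
```

```text
d [-0.0083  0.0015  0.1861] rv [ 0.0002 -0.0004 -0.0901] dist 0.186 F [ 0.8  1.  -0.2] t 4.5
```

In the tool's units: 0.15 m / 0.6 = 0.25, 0.14 m / 0.6 = 0.2333, -0.09 rad / 2.0944 = -0.043.

Call:
jog_arm:
  segments:
    - {"x":-0.0138, "y":0.0025, "z":0.0667, "az":-0.043, "jaw":0.6}
    - {"x":-0.0138, "y":0.0025, "z":0.1333, "az":-0.043, "jaw":0.6}
    - {"x":-0.0138, "y":0.0025, "z":0.2, "az":-0.043, "jaw":0.6}
    - {"x":-0.0138, "y":0.0025, "z":0.2333, "az":-0.043, "jaw":0.6}
    - {"x":-0.0138, "y":0.0025, "z":0.25, "az":-0.043, "jaw":0.6}
    - {"x":-0.0138, "y":0.0025, "z":0.25, "az":-0.043, "jaw":0.6}

```text
time_s: 5.25
eef_pos: [0.4846, -0.2796, 0.0388]
eef_rot: [-0.0, 0.906, 0.423, -0.0]
wrist_force: [0.3, 0.5, -0.2]
opening: 0.6
grasp_force: 0.0
```

```bash
python3 - <<'E'
from h import *
import pickle
go(.4843,-.2799,.003,.871)
pickle.dump((cam("wrist"),),open("w2.pkl","wb"));cv2.imwrite("pics/w2.png",ctrl.camera("wrist"))
E
```

```text
d [-0.0004  0.      0.0358] rv [-0.0006 -0.0001  0.0015] dist 0.036 F [ 0.3  0.5 -0.2] t 5.25
```

View pics/w2.png

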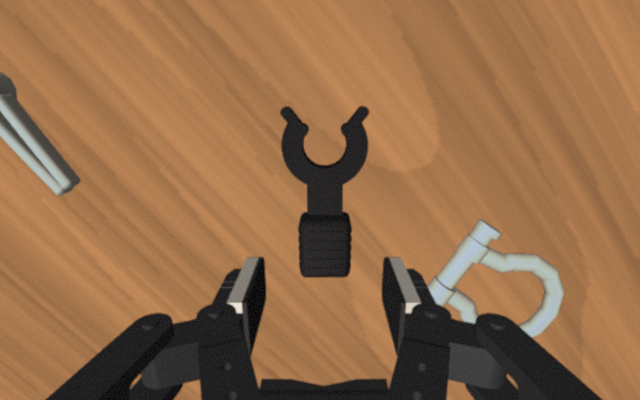

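The clip is centred and aligned between the pads (axis at column ≈325, finger centre ≈322). I narrow the fingers a little to stay clear of the shackle on the right, descend and grip.

In the tool's units: 0.0355 m / 0.6 = 0.0592, 0.032 m / 0.6 = 0.0533.

Call:
jog_arm:
  segments:
    - {"z":0.025, "jaw":0.5}
    - {"z":0.0433, "jaw":0.5}
    - {"z":0.0533, "jaw":0.5}
    - {"z":0.0592, "jaw":0.5}
    - {"z":0.0592, "jaw":0.5}

```text
time_s: 5.92
eef_pos: [0.4843, -0.2805, 0.003]
eef_rot: [-0.0, 0.907, 0.422, -0.0]
wrist_force: [-0.1, -0.6, 0.6]
opening: 0.502
grasp_force: 0.0
```

Call:
jog_arm:
  segments:
    - {"jaw":0}
    - {"jaw":0}
    - {"jaw":0}
    - {"jaw":0}

```text
time_s: 6.42
eef_pos: [0.4848, -0.2809, 0.0039]
eef_rot: [0.001, 0.907, 0.422, 0.0]
wrist_force: [-1.5, -0.5, 4.9]
opening: 0.291
grasp_force: 60.6
```

In the tool's units: -0.16 m / 0.6 = -0.2667, -0.14 m / 0.6 = -0.2333.

Call:
jog_arm:
  segments:
    - {"z":-0.05, "jaw":0}
    - {"z":-0.1333, "jaw":0}
    - {"z":-0.2333, "jaw":0}
    - {"z":-0.2667, "jaw":0}
    - {"z":-0.2667, "jaw":0}

```text
time_s: 7.05
eef_pos: [0.4852, -0.2812, 0.165]
eef_rot: [0.002, 0.907, 0.422, 0.001]
wrist_force: [1.3, 0.4, -0.9]
opening: 0.287
grasp_force: 60.0
```

```bash
python3 - <<'E'
from h import *
import pickle
o=ctrl.get_obs();print(o["eef_pos"],o["eef_rot"])
c=cam("wrist");w=o["eef_rot"];Rt=Rn.from_quat([w[1],w[2],w[3],w[0]])
pickle.dump((c,o["eef_pos"],w),open("w3.pkl","wb"));cv2.imwrite("pics/w3.png",ctrl.camera("wrist"))
for d in(.043,.051,.051+.019):
    P=o["eef_pos"]+Rt.apply([d,0,-.004]);print(proj(c,[P]))
go(.552,.03,.2,.871)
E
```

```text
[ 0.4852347  -0.28119865  0.16499711] [1.71191584e-03 9.06563480e-01 4.22065402e-01 7.23223137e-04]
[[324.61719982 179.82075735]]
[[324.6417846  159.82104459]]
[[324.70137891 109.67446307]]
d [ 0.2811 -0.1481 -0.037 ] rv [0.0003 0.     0.0003] dist 0.32 F [ 0.2  0.1 -1.4] t 7.1
```

View pics/w3.png

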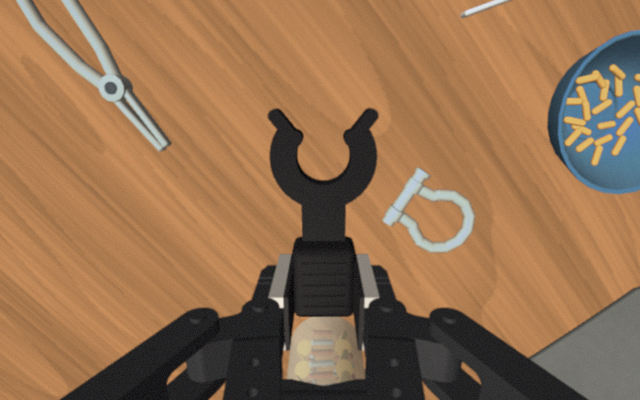

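The clip is held level, with its bore centre near (323,156) and tips at (277,113) and (371,113). I fit the bore in the tool frame.

```bash
python3 - <<'E'
from h import *
import pickle
from scipy.optimize import least_squares
c,p,w=pickle.load(open("w3.pkl","rb"));Rt=Rn.from_quat([w[1],w[2],w[3],w[0]])
im=cv2.imread("pics/w3.png");m=(im.max(2)<70).astype(np.uint8);m[:100]=0;m[205:]=0;m[:,:255]=0;m[:,390:]=0
cn=max(cv2.findContours(m,cv2.RETR_EXTERNAL,cv2.CHAIN_APPROX_NONE)[0],key=len)[:,0]
for z in(.004,0.,-.004):
    Q=Rt.inv().apply(plane(c,cn,p[2]+z)-p)[:,:2]
    q=Q[(cn[:,1]>140)&(cn[:,1]<200)]
    f=lambda a:np.minimum(abs(np.hypot(*(q-a[:2]).T)-a[2]*.021),abs(np.hypot(*(q-a[:2]).T)-a[2]*.0105))
    b=least_squares(f,[.052,0,1],loss="soft_l1",f_scale=.0005);print(z,b.x,np.median(f(b.x)))
    tl=Q[cn[:,0]<300][:, :];print(" tipsx",tl[:,0].max(),Q[cn[:,0]>345][:,0].max(),"y",Q[:,1].min(),Q[:,1].max())
E
```

```text
0.004 [ 5.25205702e-02 -6.50036953e-04  9.78314059e-01] 0.0002412193694856478
 tipsx 0.07028737456473538 0.07028692543450264 y -0.02094042905069862 0.019675382194155874
0.0 [ 5.17866525e-02 -6.54459469e-04  1.00675437e+00] 0.0002485397882260876
 tipsx 0.07006853529932024 0.0700680731205622 y -0.021534376658128414 0.020261440743537886
-0.004 [ 5.10528109e-02 -6.58882157e-04  1.03519613e+00] 0.0002558844605702777
 tipsx 0.06984969603390508 0.06984922080662176 y -0.022128324265558223 0.020847499292919992
```

```bash
python3 - <<'E'
from h import *
go(.5172,-.0208,.19,.871)
E
```

```text
d [ 0.2199 -0.142  -0.027 ] rv [0.0003 0.     0.0003] dist 0.263 F [ 0.2  0.1 -1.4] t 7.1
```

In the tool's units: 0.22 m / 0.6 = 0.3667, 0.2 m / 0.6 = 0.3333.

Call:
jog_arm:
  segments:
    - {"x":0.0667, "y":-0.0433, "z":-0.045, "jaw":0}
    - {"x":0.1333, "y":-0.0867, "z":-0.045, "jaw":0}
    - {"x":0.2, "y":-0.13, "z":-0.045, "jaw":0}
    - {"x":0.2667, "y":-0.1733, "z":-0.045, "jaw":0}
    - {"x":0.3333, "y":-0.2167, "z":-0.045, "jaw":0}
    - {"x":0.3667, "y":-0.2367, "z":-0.045, "jaw":0}
    - {"x":0.3667, "y":-0.2367, "z":-0.045, "jaw":0}
    - {"x":0.3667, "y":-0.2367, "z":-0.045, "jaw":0}

```text
time_s: 8.1
eef_pos: [0.5166, -0.0211, 0.1888]
eef_rot: [-0.001, 0.907, 0.422, -0.001]
wrist_force: [-0.5, 0.2, 0.1]
opening: 0.288
grasp_force: 60.0
```

```bash
python3 - <<'E'
from h import *
import pickle
o=ctrl.get_obs();pickle.dump((cam("wrist"),o["eef_pos"],o["eef_rot"]),open("w4.pkl","wb"));cv2.imwrite("pics/w4.png",ctrl.camera("wrist"))
print(proj(cam("wrist"),[[.5895,.065,.136],[.5895,.065,.11]]))
E
```

```text
[[324.23835612  14.66420565]
 [324.20522264  23.55083156]]
```

View pics/w4.png

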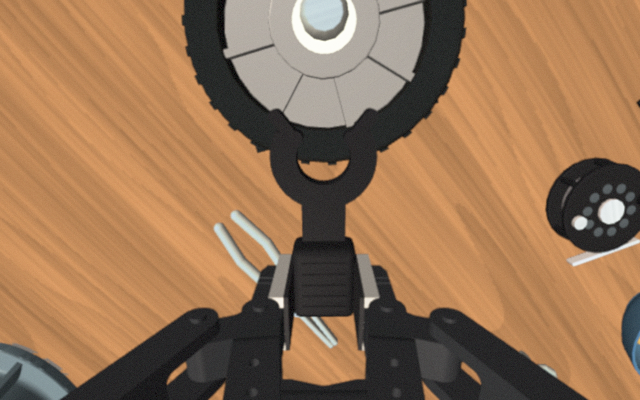

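The axle head shows at about (324,13) and the hub centre at (325,22), both within about 1 mm of the estimate. The clip bore is laterally in line with them, at column 323.5.

```bash
python3 - <<'E'
from h import *
a=.871;e=np.array([np.cos(a),np.sin(a)]);y=np.array([e[1],-e[0]])
t=np.array([.5898,.0654])-e*(.0522+.040)+.0006*y;print(t)
go(*t,.1156,a)
E
```

```text
[ 0.53087648 -0.00551698]
d [0.0214 0.0006 0.0736] rv [-0.0016  0.0011 -0.0005] dist 0.077 F [ 0.6 -0.  -0.2] t 8.15
```

In the tool's units: 0.0736 m / 0.6 = 0.1227, 0.068 m / 0.6 = 0.1133.

Call:
jog_arm:
  segments:
    - {"x":0.0167, "y":0.001, "z":0.05, "jaw":0}
    - {"x":0.0357, "y":0.001, "z":0.0917, "jaw":0}
    - {"x":0.0357, "y":0.001, "z":0.1133, "jaw":0}
    - {"x":0.0357, "y":0.001, "z":0.1227, "jaw":0}
    - {"x":0.0357, "y":0.001, "z":0.1227, "jaw":0}
    - {"x":0.0357, "y":0.001, "z":0.1227, "jaw":0}

```text
time_s: 8.9
eef_pos: [0.5322, -0.0052, 0.1176]
eef_rot: [0.001, 0.907, 0.422, 0.001]
wrist_force: [0.1, -0.1, 0.3]
opening: 0.282
grasp_force: 60.0
```

```bash
python3 - <<'E'
from h import *
a=.871;e=np.array([np.cos(a),np.sin(a)]);y=np.array([e[1],-e[0]])
t=np.array([.5898,.0654])-e*.0522+.0006*y;print(t)
go(*t,.1156,a)
s=ctrl.camera("side");w=ctrl.camera("wrist")
cv2.imwrite("pics/p5.png",np.hstack([cv2.resize(s[165:225,220:320],(400,240),interpolation=cv2.INTER_CUBIC),cv2.resize(w[0:240,120:520],(400,240))]))
E
```

```text
[0.55663895 0.02508195]
d [ 0.0389 -0.0008  0.0021] rv [ 0.0015 -0.0007 -0.0001] dist 0.039 F [ 0.1 -0.1  0.3] t 8.9
```

View pics/p5.png

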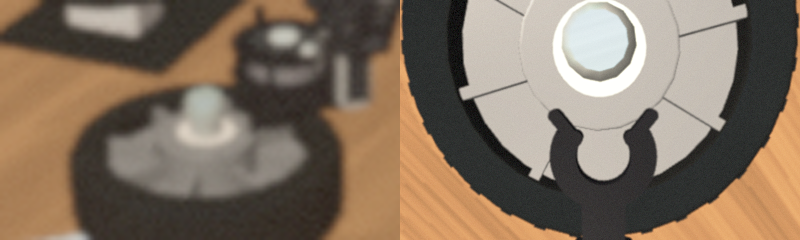

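In the wrist view (right) the clip sits about 1 mm to the right of the axle line. I check that numerically and let the arm settle.

Call:
jog_arm:
  segments:
    - {"jaw":0}
    - {"jaw":0}
    - {"jaw":0}

```text
time_s: 9.38
eef_pos: [0.5316, -0.0047, 0.1167]
eef_rot: [0.0, 0.907, 0.422, 0.0]
wrist_force: [0.2, -0.1, -0.1]
opening: 0.287
grasp_force: 60.0
```

```bash
cat > m.py <<'E'
from h import *
o=ctrl.get_obs();p=o["eef_pos"];w=o["eef_rot"];Rt=Rn.from_quat([w[1],w[2],w[3],w[0]]);c=cam("wrist")
im=ctrl.camera("wrist");cv2.imwrite("pics/m.png",im)
T=lambda uv,z:Rt.inv().apply(plane(c,uv,z)-p)[:,:2]
# bright washer/axle ring
hsv=cv2.cvtColor(im,cv2.COLOR_BGR2HSV);m=(im.min(2)>215).astype(np.uint8);m[120:]=0;m[:,:230]=0;m[:,410:]=0
n,l,s,_=cv2.connectedComponentsWithStats(m);k=1+s[1:,4].argmax()
cn=cv2.convexHull(np.argwhere(l==k)[:,::-1].astype(np.int32));(x,y),r=cv2.minEnclosingCircle(cn);print("white ring px",s[k],x,y,r,T([(x,y)],.110))
b=im.astype(int);m=((b[:,:,0]-b[:,:,2]>12)&(b.min(2)>120)).astype(np.uint8);m[130:]=0;m[:,:230]=0;m[:,410:]=0
n,l,s,ce=cv2.connectedComponentsWithStats(m);k=1+s[1:,4].argmax();print("head px",s[k],ce[k],T([ce[k]],.136))
# hub/tyre inner edge : rows left/right
m=(im.max(2)<70).astype(np.uint8)
for r in (130,140,150,160,170,180):
    xs=np.where(m[r,200:440])[0]+200; xs=xs[(xs>260)&(xs<385)]; 
    if len(xs): print(r,xs.min(),xs.max(),T([((xs.min()+xs.max())/2,r)],p[2]).round(4))
print(p,o["wrist_force"])
E
python3 m.py
```

```text
white ring px [ 286    6   64   64 3045] 318.01409912109375 37.528167724609375 32.2990608215332 [[ 0.09655517 -0.00255131]]
head px [293   9  57  38 993] [320.36757301  25.43605237] [[ 0.09685039 -0.00144161]]
130 278 368 [[ 0.062  -0.0006]]
140 273 373 [[ 0.0581 -0.0006]]
150 271 375 [[ 0.0542 -0.0006]]
160 271 375 [[ 0.0502 -0.0006]]
170 273 373 [[ 0.0461 -0.0006]]
180 261 384 [[ 0.0419 -0.0008]]
[ 0.53162925 -0.00474045  0.1167459 ] [ 0.17880727 -0.06545859 -0.0650206 ]
```

By eye the head is centred at (319.5,40), so the axle is about 1 mm to tool −y and the bore is 39 mm short of it. I correct by −1.1 mm sideways and 1 mm down, then push.

In the tool's units: 0.019 m / 0.6 = 0.0317, -0.0011 m / 0.6 = -0.0018.

Call:
jog_arm:
  segments:
    - {"y":-0.0018, "z":0.0017, "jaw":0}
    - {"x":0.0133, "y":-0.0018, "z":0.0017, "jaw":0}
    - {"x":0.025, "y":-0.0018, "z":0.0017, "jaw":0}
    - {"x":0.0317, "y":-0.0018, "z":0.0017, "jaw":0}
    - {"x":0.0317, "y":-0.0018, "z":0.0017, "jaw":0}
    - {"x":0.0317, "y":-0.0018, "z":0.0017, "jaw":0}

```text
time_s: 10.18
eef_pos: [0.5429, 0.0105, 0.1156]
eef_rot: [-0.0, 0.907, 0.422, -0.0]
wrist_force: [0.2, -0.1, -0.3]
opening: 0.287
grasp_force: 60.0
```

```bash
python3 - <<'E'
from h import *
go(.5566,.0251,.1156,.871)
w=ctrl.camera("wrist");s=ctrl.camera("side")
cv2.imwrite("pics/p6.png",np.hstack([cv2.resize(s[165:225,220:320],(400,240),interpolation=cv2.INTER_CUBIC),w[0:240,120:520]]))
E
```

```text
d [0.02  0.001 0.   ] rv [-0.0002  0.0002  0.0005] dist 0.02 F [ 0.2 -0.1 -0.3] t 10.175
```

View pics/p6.png

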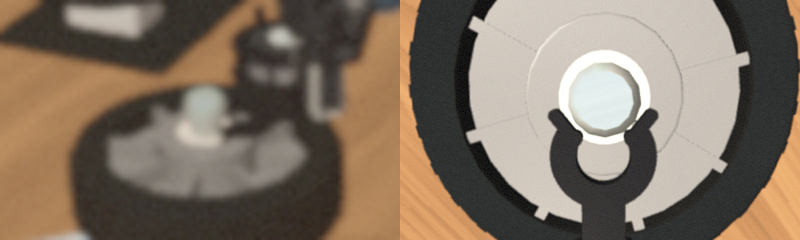

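The clip (column 604) and axle head (column 604) are aligned and the tips are just entering under the head. Now I push.

In the tool's units: 0.02 m / 0.6 = 0.0333, 0.017 m / 0.6 = 0.0283.

Call:
jog_arm:
  segments:
    - {"x":0.0067, "jaw":0}
    - {"x":0.0133, "jaw":0}
    - {"x":0.0183, "jaw":0}
    - {"x":0.0233, "jaw":0}
    - {"x":0.0283, "jaw":0}
    - {"x":0.0333, "jaw":0}
    - {"x":0.0333, "jaw":0}

```text
time_s: 11.15
eef_pos: [0.5562, 0.0259, 0.1156]
eef_rot: [-0.0, 0.907, 0.422, 0.0]
wrist_force: [0.2, 0.7, -1.8]
opening: 0.291
grasp_force: 59.8
```

```bash
python3 - <<'E'
from h import *
go(.5566,.0251,.1156,.871)
E
```

```text
d [-0.0003  0.0009 -0.    ] rv [ 0.0001 -0.0003  0.0002] dist 0.001 F [ 0.2  0.7 -1.8] t 11.15
```

In the tool's units: 0.0015 m / 0.6 = 0.0025.

Call:
jog_arm:
  segments:
    - {"x":0.0025, "jaw":0}
    - {"x":0.0025, "jaw":0}

```text
time_s: 11.4
eef_pos: [0.5572, 0.0273, 0.1159]
eef_rot: [-0.0, 0.907, 0.422, 0.0]
wrist_force: [0.2, 0.3, 0.1]
opening: 0.291
grasp_force: 60.0
```

```bash
python3 - <<'E'
from h import *
w=ctrl.camera("wrist");s=ctrl.camera("side")
cv2.imwrite("pics/p7.png",np.hstack([cv2.resize(s[165:225,220:320],(400,240),interpolation=cv2.INTER_CUBIC),w[0:240,120:520]]))
E
```

```text
(no output)
```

View pics/p7.png

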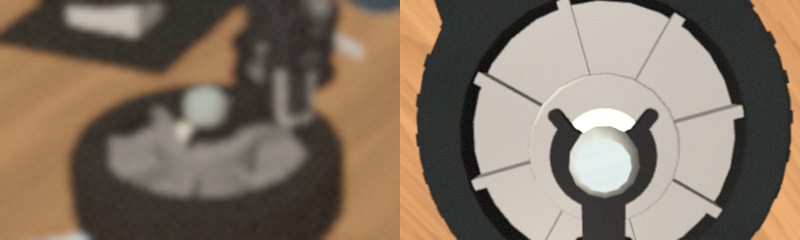

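The ring is round the axle, with the head over the bore. I push a bit more to feel the stop.

In the tool's units: 0.001 m / 0.6 = 0.0017.

Call:
jog_arm:
  segments:
    - {"x":0.0017, "jaw":0}
    - {"x":0.0017, "jaw":0}

```text
time_s: 11.75
eef_pos: [0.5574, 0.0278, 0.1157]
eef_rot: [-0.0, 0.907, 0.422, -0.0]
wrist_force: [0.7, -0.3, -0.0]
opening: 0.284
grasp_force: 60.0
```

Call:
jog_arm:
  segments:
    - {"x":0.0025, "jaw":0}
    - {"x":0.0025, "jaw":0}

```text
time_s: 12.0
eef_pos: [0.5578, 0.0281, 0.1155]
eef_rot: [0.0, 0.907, 0.422, -0.001]
wrist_force: [-3.8, -4.0, 1.1]
opening: 0.285
grasp_force: 60.2
```

The stop is felt: about 5.5 N against the push, with no further travel. I release.

In the tool's units: -0.1 m / 0.6 = -0.1667, -0.06 m / 0.6 = -0.1.

Call:
jog_arm:
  segments:
    - {"x":-0.0013, "jaw":0.02}
    - {"x":-0.0013, "jaw":0.55}
    - {"x":-0.0013, "jaw":0.55}
    - {"x":-0.0013, "jaw":0.55}
    - {"x":-0.0013, "jaw":0.55}
    - {"x":-0.0013, "z":-0.0333, "jaw":0.55}
    - {"x":-0.0013, "z":-0.1, "jaw":0.55}
    - {"x":-0.05, "z":-0.1667, "jaw":0.55}
    - {"x":-0.05, "z":-0.1667, "jaw":0.55}
    - {"x":-0.05, "z":-0.1667, "jaw":0.55}

```text
time_s: 13.25
eef_pos: [0.539, 0.006, 0.2153]
eef_rot: [-0.0, 0.907, 0.422, 0.0]
wrist_force: [0.4, 0.3, -1.2]
opening: 0.549
grasp_force: 0.0
```

```bash
python3 - <<'E'
from h import *
w=ctrl.camera("wrist");s=ctrl.camera("side")
cv2.imwrite("pics/p8.png",np.hstack([cv2.resize(s[165:225,220:320],(400,240),interpolation=cv2.INTER_CUBIC),w[0:240,120:520]]))
E
```

```text
(no output)
```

View pics/p8.png

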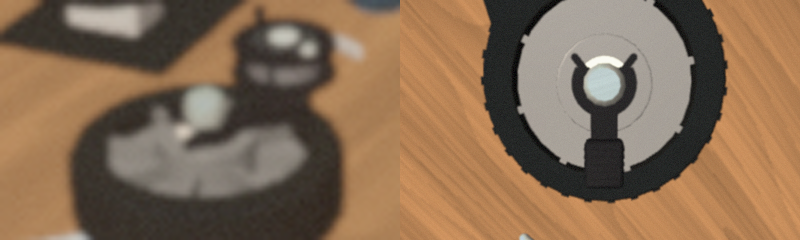

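The clip is seated round the axle (head at (603,84), ring concentric with it), lying flat under the head, and the gripper is clear.

```bash
python3 -c "
from bench import ctrl
print(ctrl.hand_in())"
```

```text
the job is handed in; nothing more can be done
None
```

I pressed the wheel fully home, snapped the clip onto the axle groove and released it, then handed the job in at about 13 s; no verdict was returned.

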